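# Demould the cast bracket and put it on the balance

## Robot

A 6-joint arm with a two-finger parallel gripper is mounted at the origin on the work surface. World frame = base frame: x ahead of the robot, y to its left, z up, the work surface at z = 0. Lengths are in m, angles in rad, forces in N, time in s.
With the tool pointing down it reaches from about 0.325 to 0.85 m from the base axis. Payload 4.4 kg.
Tool frame: the origin (TCP) lies on the centre line of the jaws, within the pads' length; the fingertips stand 17 mm ahead of it and the grasp point (between the pads) lies 2 mm behind it; z points along the fingers, y is the line along which they close (so a half turn about z gives the same grasp; the last joint's range is limited). The gripper opens to 94 mm and grips with 3 to 60 N. Pads are 16 mm wide; open, the fingers measure 119 mm over their backs; the gripper's body (75 mm by 177 mm) begins 78 mm behind the grasp point.
Start: joints at [1.161, 0.207, 1.542, -0, 1.393, -0.15], TCP at [0.148, 0.556, 0.199] pointing down, gripper open.
Joint ranges: [-2.73, 2.73], [-0.86, 2.22], [0.23, 2.46], [-1.11, 4.25], [0.08, 2.63], [-2.82, 2.82]. Speed limits (rad/s): [2.79, 2.79, 3.14, 3.14, 3.14, 3.14].

## Interface

Orientations are given as [roll, pitch, yaw] about the fixed x, y, z axes, in that order (R = Rz(yaw) Ry(pitch) Rx(roll)).
In Python, from bench import sense, snapshot, get_calibration, hand_in, look_for gives the robot as it stands. The module is installed in compiled form; this text tells all that it offers.
- The arm moves only by the shell command python3 -m jog 'ROWS'. ROWS is JSON, a list that holds one entry, the list of rows, each a list of 7 numbers: the shift along the tool's x, y, z in units of 750 mm (1.0 is 750 mm), then the turn, a rotation vector about the tool's x, y, z in units of 0.5 rad (1.0 is 0.5 rad), then the closure, from 0 (fully open) to 1 (shut). In form: [[[tx, ty, tz, wx, wy, wz, grip], ...]]. A call has 1 to 20 rows; each row shifts and turns the commanded pose from where the row before left it, along the tool's axes as they then stand; what a row does not reach is not made up. A row lasts 1/12 s, in which the tool goes at most 41.7 mm and 7.16 degrees, less where a joint would pass 70% of its speed; a pose out of reach is approached as far as the arm can. A call with a number of a shift or a turn outside -1 to 1 is refused whole. A call with a gripper value outside its range is refused whole. The fingers move at their own pace and stop on an object; the grip force is fixed at half the most. Time passes only in rows, so rows that do not move let the fingers close. It gives the time, the measured TCP pose, the force, the opening and the grip force at its end, in the units of the state.
- sense(): the state, without advancing time (a new reading comes with each control period).
- snapshot(name): name is "scene" or "top" or "wrist"; returns (picture, depth): 480x640x3 uint8, red, green, blue; 480x640 float32, m along the optical axis (not along the pixel's ray), 0 where there is no reading.
- get_calibration(name): a dict with "fx", "fy", "cx", "cy" (pixels), "k1" (the pictures are not rectified: a ray, as slopes to the right and down, at radius r is drawn at 1 + k1 r^2 times it, then the intrinsics apply), "R" (3x3) and "t" (3): a world point X has camera coordinates R X + t. Camera axes: x right, y down, z forward; pixel columns grow to the right and rows downward; lengths in m; the calibration is good to about 2 mm. A picture is of the moment at which its call begins: read the wrist's pose just before it. get_calibration takes no time and is no camera call; for the wrist camera it gives the pose at the moment of the call.
- hand_in(): hands the job in; it is judged then, once.
Trained networks look in the newest picture that a camera, given by its name, has taken for a name from the list of things; names that differ only in an ending like _2 or _b are one class to them, and where a whole thing is asked for, a point or a joint stands for the part that bears it (a point fixed in the world has none). Each returns a list of dicts, best first, with "score" (0 to 1); they miss things now and then, are a little off and sometimes report something else, mostly with a low value. They report only what shows in the picture. A call takes as long as a camera call. They do not tell look-alikes from the thing itself.
- look_for(target, camera): "position" ([x, y, z] in m, in the coordinates of the camera as it stood for that picture, good to about 4 mm: the middle of the surface that is visible of it).
The state is a dict: "time": time; "joints": joint angles; "joint_vel": joint speeds; "joint_torque": joint torques, N m; "ee_pos": TCP position; "tcp_rot": TCP orientation; "wrist_force": force on the tool from outside, world axes, zero at the start; "ft_torque": the same for the moment, N m; "width": finger opening in m; "grasp_force": force on a finger pad.
Only numpy, scipy, OpenCV 4.12 (cv2) and the standard library are available. Lean on these libraries where they do the work, as an engineer would, in place of code of your own. Each camera call takes 0.05 s, during which the arm holds its last target. There are 200 camera calls.

## Task

Lift the cast angle bracket (the casting with the flat upright plate) up out of its open mould and set it down gently in the middle of the balance's pan, standing on its base plate, then let go of it. Leave the round casting sitting in its own mould.

Things in the scene. Friction and masses are not known exactly. Their poses are not given: they have to be found in the camera images.
- bracket: L-shaped cream resin casting, 50 to 100 g. Base plate 70 (x) x 50 (y) x 10 mm; on its +y edge an upright web, 70 mm along x, 8 mm thick (y +17 to +25), top 52 mm above the underside; two 9 mm holes at x -22 and +22. Origin: centre of the underside, z up. Base loose in the mould (2 mm play), x along the mould's x; the web stands free above it, to be pinched across its 8 mm from above.
- bracket_mould: Open aluminium block fixed to the bench, 120 (x) x 100 (y) x 30 mm high; in its top a central rectangular cavity 74 x 54 mm, 12 mm deep (floor 18 mm above the bench), holding the bracket's base. 6 mm high, 8 mm thick dowel pins at two opposite corners; a small lug at the foot of each x end. Origin: centre of the underside, z up.
- round_foot: The casting to leave alone, same cream resin: a disc of 70 mm diameter, 10 mm thick, with a central round stub of 22 mm diameter, its top 52 mm above the underside. Origin: centre of the underside; z up. It sits in a round cavity of a second aluminium block of the same outer size.
- pan (a point): Centre of the top face of the balance's pan: a flat bare steel plate 150 x 150 mm, 70 mm above the bench, on a white balance body 240 (x) x 190 (y) mm, fixed to the bench. x and y run along the pan's sides, z up; the display lies towards -x; the body's top is 15 mm below the pan's top.
Things that resemble listed ones, but are neither listed nor needed, are in the scene too. What is shaped like the bracket but purple is not meant.

How it is judged:
By the outcome, as a careful person would: the job done as asked, in the order asked, and still so for the second after the job is handed in, with the robot touching nothing.
It also fails if it takes over 42 s, if anything falls off the work surface, if the arm or the gripper's body presses on something with over 40 N, if the wrist force passes 120 N, or if a joint passes its speed limit or range.

## Working session

There is one attempt and no reset: what is moved stays moved. The work goes in short steps, Python scripts to look and compute and a shell command to move; the robot and the scene stay as the last step left them, time stands still between calls to the robot, and variables do not carry over. Pictures are saved under pics/ and viewed, at most 10 in all, crops included, and the job is handed in when it is done.

```bash
mkdir -p pics; cat >h.py <<'E'
import numpy as np, cv2
from bench import *
def snap(n,f):
    c=get_calibration(n); p,d=snapshot(n); cv2.imwrite('pics/'+f,p[:,:,::-1]); np.savez(f'{n}.npz',p=p,d=d,**{k:np.array(v) for k,v in c.items()}); return p,d,c
def world(c,u,v,z):
    K=np.array([[c['fx'],0,c['cx']],[0,c['fy'],c['cy']],[0,0,1.]])
    k=np.array([float(c['k1']),0,0,0])
    s=cv2.undistortPoints(np.array([[[u,v]]],float),K,k)[0,0]
    return np.array(c['R']).T@(np.array([s[0]*z,s[1]*z,z])-np.array(c['t']))
def pix(c,X):
    K=np.array([[c['fx'],0,c['cx']],[0,c['fy'],c['cy']],[0,0,1.]])
    return cv2.projectPoints(np.array([X],float),cv2.Rodrigues(np.array(c['R']))[0],np.array(c['t'],float),K,np.array([float(c['k1']),0,0,0]))[0].ravel()
def find(t,n,c):
    for r in look_for(t,n)[:4]:
        X=np.array(c['R']).T@(np.array(r['position'])-np.array(c['t'])); print(t,n,round(r['score'],2),X.round(3),pix(c,X).round())
E
python3 - <<'E'
from h import *
for n in('top','scene'):
    p,d,c=snap(n,n+'1.png')
    for t in('bracket','bracket_mould','round_foot','pan'): find(t,n,c)
s=sense();print(s['time'],s['ee_pos'],s['tcp_rot'],s['width'])
E
```

```text
bracket top 0.93 [ 0.442 -0.117  0.011] [394. 290.]
bracket top 0.87 [0.507 0.016 0.024] [325. 254.]
bracket_mould top 0.83 [0.508 0.011 0.027] [327. 254.]
round_foot top 0.79 [0.576 0.283 0.031] [187. 216.]
pan top 0.85 [ 0.506 -0.275  0.061] [484. 254.]
bracket scene 0.82 [ 0.465 -0.111  0.025] [254. 262.]
bracket scene 0.62 [0.514 0.021 0.029] [327. 268.]
round_foot scene 0.57 [0.583 0.287 0.024] [477. 277.]
pan scene 0.72 [ 0.575 -0.277  0.055] [157. 296.]
0.5 [0.1477023  0.55568322 0.19909889] [-3.14150526e+00 -9.53558759e-07  2.88179155e+00] 0.09396396130762255
```

View pics/top1.png

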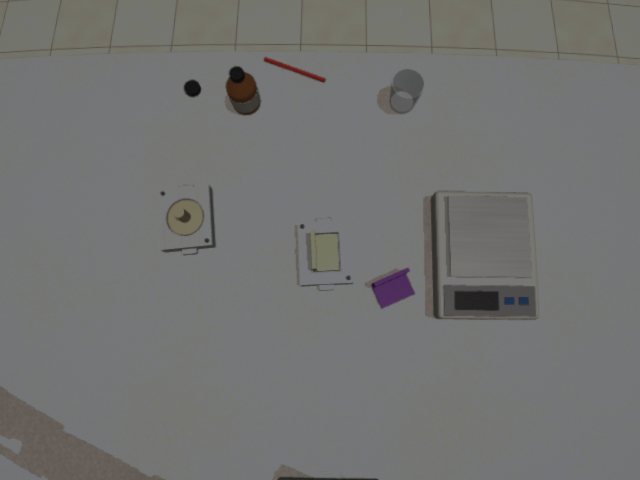

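View pics/scene1.png

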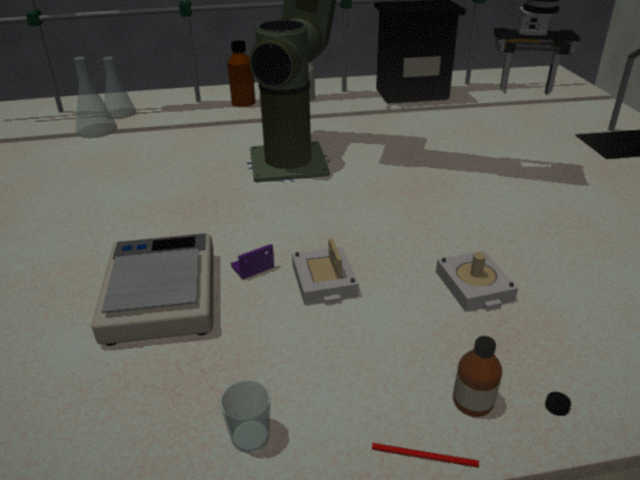

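The candidates are the cream bracket in its mould at top (325,254) / scene (327,268), the purple look-alike at top (394,290), and the round foot at top (187,216). I choose the cream one at (325,254), whose web is on the +y side, and check it with a crop.

```bash
python3 - <<'E'
from h import *
z=np.load('top.npz'); p,d=z['p'],z['d']
cv2.imwrite('pics/crop1.png',cv2.resize(p[205:301,275:375,::-1],None,fx=6,fy=6,interpolation=cv2.INTER_CUBIC))
def cloud(u0,u1,v0,v1):
    return np.array([world(z,u,v,d[v,u]) for v in range(v0,v1) for u in range(u0,u1) if d[v,u]>0])
def rep(n,P):
    r=cv2.minAreaRect((P[:,:2]*1000).astype(np.float32)); print(n,len(P),P.mean(0).round(4),np.median(P[:,2]).round(4),r)
P=cloud(285,365,210,300)
rep('web',P[(P[:,2]>.055)&(P[:,2]<.09)]); rep('mould',P[(P[:,2]>.02)&(P[:,2]<.09)])
P=cloud(425,545,185,325)
rep('pan',P[(P[:,2]>.0635)]); rep('body',P[(P[:,2]>.04)])
E
```

```text
web 181 [0.5083 0.0363 0.0696] 0.0697 ((509.6520690917969, 36.470703125), (69.79166412353516, 7.995028972625732), 3.530524730682373)
mould 3295 [0.51   0.0156 0.0317] 0.0297 ((511.2908020019531, 15.519119262695312), (120.84558868408203, 100.00506591796875), 3.520301580429077)
pan 6462 [ 0.5375 -0.2825  0.0697] 0.0696 ((539.1781005859375, -284.27020263671875), (151.82904052734375, 150.97543334960938), 0.10388835519552231)
body 12777 [ 0.5037 -0.2767  0.0625] 0.0664 ((509.4659423828125, -283.1730041503906), (190.17088317871094, 241.02359008789062), 89.9364013671875)
```

View pics/crop1.png

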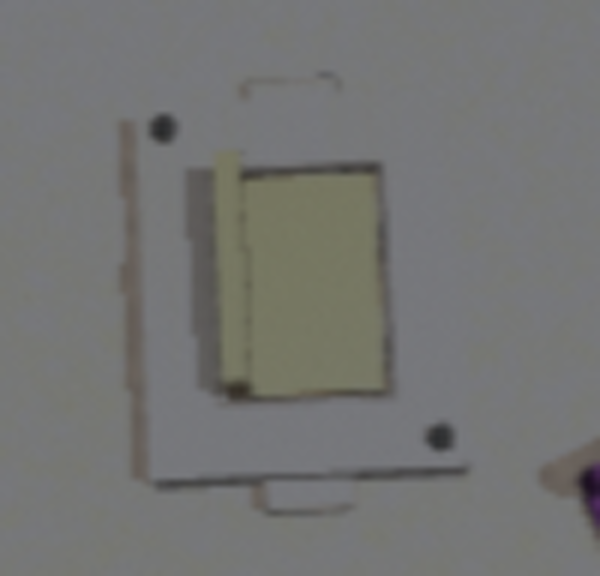

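The crop shows the cream L-bracket in its mould, web at crop (230,270) on the +y side, yaw about +3.5°. The web centre is at (0.510, 0.0365) and the pan centre at (0.539, -0.284). Moving above the web now.

```bash
python3 -m jog '[[[-0.02,-0.017,0,0,0,0,0],[-0.04,-0.034,0,0,0,0,0],[-0.04,-0.034,0,0,0,0,0],[-0.04,-0.034,0,0,0,0,0],[-0.04,-0.034,0,0,0,0,0],[-0.04,-0.034,0,0,0,0,0],[-0.04,-0.034,0,0,0,0,0],[-0.04,-0.034,0,0,0,0,0],[-0.04,-0.034,0,0,0,0,0],[-0.04,-0.034,0,0,0,0,0],[-0.04,-0.034,0,0,0,0,0],[-0.04,-0.034,0,0,0,0,0],[-0.04,-0.034,0,0,0,0,0],[-0.04,-0.034,0,0,0,0,0],[-0.04,-0.034,0,0,0,0,0],[-0.04,-0.034,0,0,0,0,0],[-0.022,-0.018,0,0,0,-0.2,0],[0,0,0,0,0,-0.22,0],[0,0,0,0,0,-0.22,0],[0,0,0,0,0,0,0]]]'
python3 - <<'E'
from h import *
s=sense();print(s['time'],s['ee_pos'],s['tcp_rot'],s['wrist_force'])
p,d,c=snap('wrist','w1.png'); find('bracket','wrist',c)
P=np.array([world(c,u,v,d[v,u]) for v in range(0,480,2) for u in range(0,640,2) if d[v,u]>0])
W=P[(P[:,2]>.06)&(P[:,2]<.08)&(abs(P[:,0]-.51)<.06)&(abs(P[:,1]-.036)<.03)]
print(len(W),W.mean(0),cv2.minAreaRect((W[:,:2]*1000).astype(np.float32)))
E
```

```text
time: 2.17
ee_pos: [0.5083, 0.0363, 0.1991]
tcp_rot: [3.142, -0.0, -3.081]
wrist_force: [0.0, 0.7, -0.4]
width: 0.094
grasp_force: 0.0
2.1667 [0.50834071 0.03625104 0.19908944] [ 3.14156028e+00 -1.04815618e-04 -3.08106514e+00] [ 0.04677529  0.73626621 -0.43299084]
bracket wrist 0.75 [0.508 0.011 0.027] [294. 215.]
bracket wrist 0.69 [ 0.445 -0.115  0.011] [172. 144.]
195 [0.50698586 0.03402181 0.06969691] ((508.3691101074219, 34.020469665527344), (69.75374603271484, 7.408629417419434), 3.537748336791992)
```

View pics/w1.png

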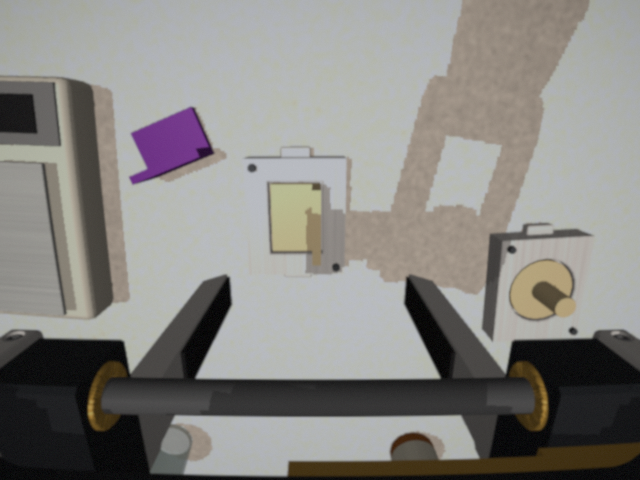

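The wrist view shows the open jaws centred over the web at (314,225), with the purple one well clear at (170,145). The two measurements of the web's y differ by 2 mm, so I take the middle, descend and close.

```bash
python3 -m jog '[[[0,-0.0015,0.02,0,0,0,0],[0,0,0.04,0,0,0,0],[0,0,0.04,0,0,0,0],[0,0,0.04,0,0,0,0],[0,0,0.03,0,0,0,0],[0,0,0.015,0,0,0,0],[0,0,0.007,0,0,0,0],[0,0,0,0,0,0,0.6],[0,0,0,0,0,0,0.8],[0,0,0,0,0,0,0.85],[0,0,0,0,0,0,0.85]]]'
```

```text
time: 3.18
ee_pos: [0.5097, 0.0357, 0.0569]
tcp_rot: [-3.141, 0.003, -3.082]
wrist_force: [0.2, -0.4, 0.2]
width: 0.071
grasp_force: 0.0
```

```bash
python3 -m jog '[[[0,0,0,0,0,0,0.85],[0,0,0,0,0,0,0.85],[0,0,0,0,0,0,0.85],[0,0,0,0,0,0,0.85],[0,0,0,0,0,0,0.85],[0,0,0,0,0,0,0.85],[0,0,0,0,0,0,0.85],[0,0,0,0,0,0,0.85]]]'
python3 - <<'E'
from h import *
p,d,c=snap('wrist','w2.png')
E
```

```text
time: 3.85
ee_pos: [0.5081, 0.0358, 0.0551]
tcp_rot: [-3.142, -0.0, -3.081]
wrist_force: [-0.6, -0.0, 0.0]
width: 0.0174
grasp_force: 0.0
```

View pics/w2.png

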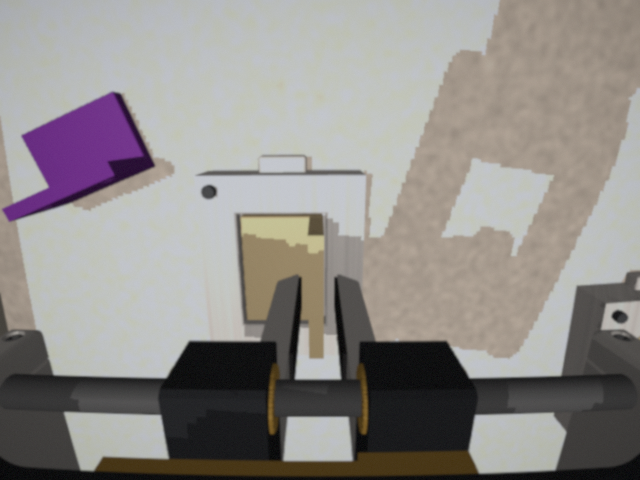

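The web (316,330) stands centred between the fingers, whose inner faces are at 299 and 337. I close fully.

```bash
python3 -m jog '[[[0,0,0,0,0,0,1],[0,0,0,0,0,0,1],[0,0,0,0,0,0,1],[0,0,0,0,0,0,1]]]'
```

```text
time: 4.23
ee_pos: [0.5081, 0.0358, 0.0551]
tcp_rot: [3.142, -0.0, -3.081]
wrist_force: [0.7, -0.1, 0.2]
width: 0.0076
grasp_force: 30.0
```

```bash
python3 -m jog '[[[0,0,-0.006,0,0,0,1],[0,0,-0.01,0,0,0,1],[0,0,-0.014,0,0,0,1],[0,0,-0.03,0,0,0,1],[0,0,-0.04,0,0,0,1],[0,0,-0.03,0,0,0,1],[0,0,-0.02,0,0,0,1],[0,0,-0.01,0,0,0,1],[0,0,0,0,0,0,1]]]'
python3 - <<'E'
from h import *
p,d,c=snap('wrist','w3.png')
p,d,c=snap('scene','s3.png')
im=cv2.imread('pics/s3.png')[170:330,90:400]; w=cv2.imread('pics/w3.png')[100:480,160:480]
cv2.imwrite('pics/m3.png',np.hstack([cv2.resize(im,(465,240)),cv2.resize(w,(202,240))]))
E
```

```text
time: 4.98
ee_pos: [0.51, 0.0357, 0.1783]
tcp_rot: [-3.141, 0.006, -3.081]
wrist_force: [0.2, 0.8, -0.8]
width: 0.0076
grasp_force: 30.0
```

View pics/m3.png

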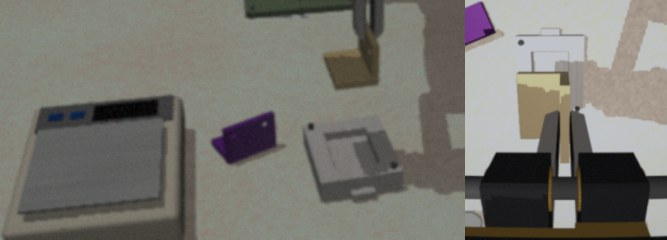

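Held level and clear of the mould: the bracket is at (350,65) in the left crop, the empty mould at (352,155). Moving across to the pan.

```bash
python3 -m jog '[[[0,0,0,0,0,0.12,1],[-0.002,-0.02,0,0,0,0,1],[-0.004,-0.04,0,0,0,0,1],[-0.005,-0.05,0,0,0,0,1],[-0.005,-0.05,0,0,0,0,1],[-0.005,-0.05,0,0,0,0,1],[-0.005,-0.05,0,0,0,0,1],[-0.005,-0.05,0,0,0,0,1],[-0.004,-0.04,0,0,0,0,1],[-0.003,-0.03,0,0,0,0,1],[-0.002,-0.019,0,0,0,0,1],[0,0,0.02,0,0,0,1],[0,0,0.03,0,0,0,1],[0,0,0.02,0,0,0,1],[0,0,0.008,0,0,0,1],[0,0,0,0,0,0,1],[0,0,0,0,0,0,1],[0,0,0,0,0,0,1]]]'
python3 - <<'E'
from h import *
p,d,c=snap('wrist','w4.png')
p,d,c=snap('scene','s4.png')
im=cv2.imread('pics/s4.png')[170:350,80:300]; w=cv2.imread('pics/w4.png')
cv2.imwrite('pics/m4.png',np.hstack([cv2.resize(im,(366,300)),cv2.resize(w,(400,300))]))
print(sense()['ee_pos'],sense()['wrist_force'])
E
```

```text
time: 6.58
ee_pos: [0.5389, -0.2635, 0.1177]
tcp_rot: [-3.141, 0.001, -3.141]
wrist_force: [0.2, -0.3, 0.2]
width: 0.0076
grasp_force: 30.0
[ 0.53915676 -0.26377952  0.11813496] [-0.32165561 -0.26537344  0.00575976]
```

View pics/m4.png

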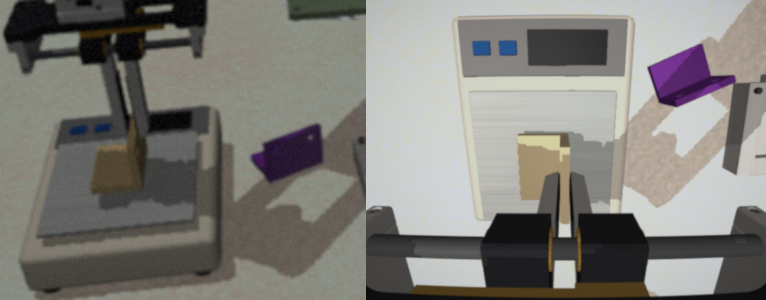

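The bracket hangs over the pan's middle at (120,165) left and (545,170) right. I lower it slowly.

```bash
python3 -m jog '[[[0,0,0.004,0,0,0,1],[0,0,0.004,0,0,0,1],[0,0,0.002,0,0,0,1],[0,0,0.001,0,0,0,1],[0,0,0.001,0,0,0,1],[0,0,0,0,0,0,1],[0,0,0,0,0,0,1]]]'
```

```text
time: 7.27
ee_pos: [0.5382, -0.2634, 0.1076]
tcp_rot: [3.142, -0.0, -3.141]
wrist_force: [-0.9, -0.4, 0.2]
width: 0.0076
grasp_force: 30.0
```

```bash
python3 -m jog '[[[0,0,0.001,0,0,0,1],[0,0,0,0,0,0,1],[0,0,0,0,0,0,1]]]'; python3 -m jog '[[[0,0,0.0007,0,0,0,1],[0,0,0,0,0,0,1],[0,0,0,0,0,0,1]]]'
```

```text
time: 7.52
ee_pos: [0.5384, -0.2635, 0.1071]
tcp_rot: [-3.141, 0.0, -3.141]
wrist_force: [-0.9, -0.5, -0.6]
width: 0.0075
grasp_force: 30.0
time: 7.77
ee_pos: [0.5385, -0.2637, 0.1071]
tcp_rot: [-3.141, 0.001, -3.141]
wrist_force: [-1.3, 0.1, 4.7]
width: 0.0075
grasp_force: 30.0
```

Contact, about 5 N. I release and retreat straight up.

```bash
python3 -m jog '[[[0,0,0,0,0,0,0.85],[0,0,0,0,0,0,0.75],[0,0,0,0,0,0,0.6],[0,0,0,0,0,0,0.5],[0,0,0,0,0,0,0.5],[0,0,0,0,0,0,0.5],[0,0,0,0,0,0,0.5],[0,0,-0.01,0,0,0,0.5],[0,0,-0.02,0,0,0,0.5],[0,0,-0.04,0,0,0,0.5],[0,0,-0.04,0,0,0,0.5],[0,0,-0.04,0,0,0,0.5],[0,0,-0.02,0,0,0,0.5],[0,0,0,0,0,0,0.5],[0,0,0,0,0,0,0.5]]]'
python3 - <<'E'
from h import *
p,d,c=snap('wrist','w5.png')
p,d,c=snap('scene','s5.png')
im=cv2.imread('pics/s5.png')[170:350,80:300]; w=cv2.imread('pics/w5.png')
cv2.imwrite('pics/m5.png',np.hstack([cv2.resize(im,(366,300)),cv2.resize(w,(400,300))]))
E
```

```text
time: 9.02
ee_pos: [0.5388, -0.2637, 0.2353]
tcp_rot: [-3.14, 0.002, -3.141]
wrist_force: [-0.2, -0.0, -0.2]
width: 0.047
grasp_force: 0.0
```

View pics/m5.png

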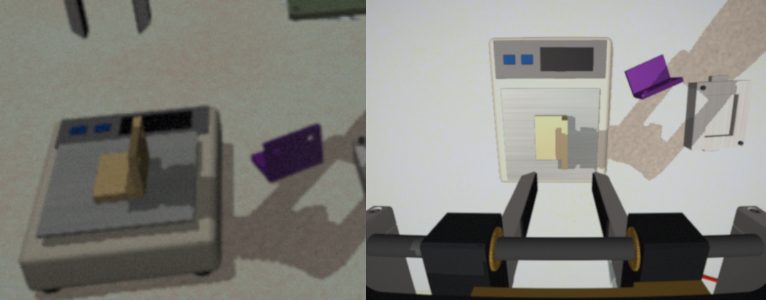

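The bracket stands flat on its base in the pan's middle, at (120,165) left and (550,138) right, with the gripper clear above it.

```bash
python3 -c "from bench import hand_in; print(hand_in())"
```

```text
the job is handed in; nothing more can be done
None
```

The cream bracket stands on its base plate in the middle of the balance's pan, released with the gripper clear; the round casting was never touched, and the job was handed in at about 9 s.

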